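# Load the alignment block on its carrier and hold the carrier up level

### The job

Set the aluminium alignment block, pins up, centred and lengthwise on the narrow raised rest of the carrier and let go of it. Then grip the carrier by its handle bar, lift it straight up about 13 cm clear of the bench over the spot where it stood, without tipping it, and finish while still holding it there, still and level, with the block on the rest. Leave the magnifier, the corner bracket and the puck meter alone.

Things in the scene. Friction and masses are not known exactly. Their poses are not given: they have to be found in the camera images.
- block_center (a point): Centre of the alignment block, half-way up its body (10 mm above its underside). Loose aluminium block, 36 mm (own x) by 80 mm (own y) by 20 mm high (own z, up), about 0.19 kg (varies by a fifth); two slim pins near the ends of its top rise 12 mm higher. It lies flat on the bench; the middle 30 mm of its length are free of pins, so it can be taken across its 36 mm width there.
- carrier_rest (a point): Centre of the flat top of the carrier's rest, 42 mm above the carrier's underside. The top measures 22 mm (own x) by 60 mm (own y), so the block overhangs it by 7 mm at each side and 10 mm at each end. Under the top is a 12 mm thin web. Axes as the carrier's (z up). The block belongs with its 80 mm length along y, either way round.
- carrier_handle (a point): Centre of the carrier's dark handle bar, 121 mm above the carrier's underside and 85 mm in the carrier's +y direction from the rest. The bar is 92 mm long (own x), 12 mm thick (own y) and 18 mm high (own z), on an upright 8 mm wide at each end, with 76 mm clear between them; free below. Grip it across the 12 mm, in the middle. Axes as the carrier's.
- carrier: Loose aluminium carrier, 0.62 kg. Origin on its underside, below the handle; z up. Base plate 90 mm (x) by 195 mm (y, from -120 to +75 mm), its top 10 mm above the bench; the narrow rest at y = -85 mm, the handle arch at y = 0 (top at 130 mm), a dark steel counterweight (72 x 40 mm, top at 42 mm) at y = +47 mm. With the block on the rest it balances under the handle; without it the counterweight end is heavier.
- magnifier: Bystander: black eyepiece magnifier, round, 42 mm across and 40 mm high, standing loose; origin in its underside.
- corner_bracket: Bystander: small L-shaped die-cast corner bracket, 36 x 38 x 36 mm, standing loose; origin in its underside.
- puck_meter: Bystander: flat round meter like a puck, 100 mm across and 16 mm high, lying loose; origin in its underside.
Mind the look-alikes: they are no part of the job. Of the things that look like the part that bears block_center, take the one that is farthest to the robot's right at the start.

How it is judged (in metres and radians):
On the way, in this order (a step that is already met when the one before it is completed fails the run):
1. the block lies centred and lengthwise on the rest, let go, while the carrier stands on the bench (x of block_center in the frame of carrier_rest between -0.009 and 0.009 m and y of block_center in the frame of carrier_rest between -0.015 and 0.015 m and z of block_center in the frame of carrier_rest between 0.006 and 0.014 m and angle between the y axis of align_block and the y axis of carrier, either way round below 0.26 rad and contact force between align_block and carrier above 0.5 N and angle between block_center's own z axis and vertical below 0.2 rad and contact force between each of align_block, carrier and the fingers below 0.1 N and angle between the z axis of align_block and the z axis of carrier, either way round below 0.1 rad and height (world z) of carrier below 0.006 m and angle between carrier's own z axis and vertical below 0.05 rad and linear speed of align_block below 0.03 m/s), for 0.3 s.
2. the loaded carrier is lifted off the bench by its handle (x of block_center in the frame of carrier_rest between -0.009 and 0.009 m and y of block_center in the frame of carrier_rest between -0.015 and 0.015 m and z of block_center in the frame of carrier_rest between 0.006 and 0.014 m and angle between the y axis of align_block and the y axis of carrier, either way round below 0.26 rad and contact force between align_block and carrier above 0.5 N and angle between block_center's own z axis and vertical below 0.2 rad and contact force between align_block and the fingers below 0.1 N and angle between the z axis of align_block and the z axis of carrier, either way round below 0.1 rad and height (world z) of carrier above 0.03 m and contact force between carrier and the fingers above 2 N), for 0.1 s.
At the end, for the whole second after the job is handed in: Still gripping the carrier, underside 100 to 190 mm above the bench, within 200 mm of its start, tilt under 0.1 rad, still; the block untouched on the rest, within 9 mm across and 15 mm along of its middle, turned under 0.26 rad; bystanders moved under 25 mm (x of block_center in the frame of carrier_rest between -0.009 and 0.009 m and y of block_center in the frame of carrier_rest between -0.015 and 0.015 m and z of block_center in the frame of carrier_rest between 0.006 and 0.014 m and angle between the y axis of align_block and the y axis of carrier, either way round below 0.26 rad and contact force between align_block and carrier above 0.5 N and angle between block_center's own z axis and vertical below 0.2 rad and contact force between align_block and the fingers below 0.1 N and angle between the z axis of align_block and the z axis of carrier, either way round below 0.1 rad and height (world z) of carrier between 0.1 and 0.19 m and angle between carrier's own z axis and vertical below 0.1 rad and linear speed of each of carrier, align_block below 0.02 m/s and angular speed of carrier below 0.12 rad/s and contact force between carrier and the fingers above 2 N and distance of carrier from where it was at the start of the episode below 0.2 m and distance of each of magnifier, corner_bracket, puck_meter from where it was at the start of the episode below 0.025 m); the arm keeps its last pose, push and grip.
It fails at once if the carrier is tipped by more than 0.3 rad (angle between carrier's own z axis and vertical above 0.3 rad).
It fails at once if the magnifier is moved by more than 25 mm (distance of magnifier from where it was at the start of the episode above 0.025 m).
It fails at once if the corner bracket is moved by more than 25 mm (distance of corner_bracket from where it was at the start of the episode above 0.025 m).
It fails at once if the puck meter is moved by more than 25 mm (distance of puck_meter from where it was at the start of the episode above 0.025 m).
It also fails if it takes over 58 s, if anything falls off the work surface, if the arm or the gripper's body presses on something with over 40 N, if the wrist force passes 120 N, or if a joint passes its speed limit or range.

### The arm

A 6-joint arm with a two-finger parallel gripper is mounted at the origin on a cart in front of the work surface, level with it; the furniture and walls round the work are solid. World frame = base frame: x ahead of the robot, y to its left, z up, the work surface at z = 0. Lengths are in mm, angles in degrees, forces in N, time in s.
With the tool pointing down it reaches from about 375 to 825 mm from the base axis. Payload 5.5 kg.
Tool frame: the origin (TCP) lies at the very end of the fingers, on their centre line; the grasp point (between the pads) lies 19 mm behind it; z points along the fingers, y is the direction in which the jaws open and shut (so a half turn about z gives the same grasp; the last joint's range is limited). The gripper opens to 85 mm and grips with 20 to 120 N. Pads are 22 mm wide; open, the fingers measure 114 mm over their backs; the gripper's body (76 mm by 85 mm) begins 54 mm behind the grasp point. The pads swing forward as they close: fully open they stand 13 mm farther back than shut.
Start: joints at [71.677, 17.962, -2.699, 69.339, 0, 90], TCP at [188.623, 569.576, 231.299] pointing down, gripper open.
Joint ranges: [-152.73, 152.73], [-39.44, 99.34], [-58.76, 71.6], [-118.89, 123.64], [-81.53, 83.1], [-180, 180]. Speed limits (degrees/s): [136.94, 136.94, 172.46, 180, 180, 180].

### API

Orientations are given as a 3x3 rotation matrix whose columns are the frame's x, y, z axes.
In Python, from bench import readout, optics, job, spotter gives the robot as it stands.
- The arm moves only by the tool carry_out, never from a script. Its argument "steps" is one flat list of numbers, 5 for each row, row after row: the finger opening in cm, from 0 to 8.54, then the shift along the tool's x, y, z in cm, then the turn about the tool's z in rad. In form: [fingers, tx, ty, tz, roll, fingers, tx, ty, tz, roll, ...]. A call has 1 to 5 rows; each row is the pose to reach, as a shift and turn from the pose commanded when the call began, along the tool's axes at that moment; what a row does not reach only later rows make up. A row lasts 1/8 s, in which the tool goes at most 62.5 mm and 10.7 degrees, less where a joint would pass 70% of its speed; a pose out of reach is approached as far as the arm can. A call with a gripper value outside its range is refused whole. The fingers move at their own pace and stop on an object; "grip_force" is the grip in N (left out, the last holds). Time passes only in rows, so rows that repeat a pose let the fingers close. It gives the time, the measured TCP pose, the force and the opening at its end, in the units of the state.
- readout.get_obs(): the state, without advancing time (a new reading comes with each control period).
- optics.camera(name): name is "scene" or "side" or "wrist"; returns a dict with "frame" (384x512x3 uint8, red, green, blue), "depth" (384x512 float32, mm along the optical axis (not along the pixel's ray), 0 where there is no reading), "fx", "fy", "cx", "cy" (pixels), "cam_to_world" (4x4, takes a point from camera to world coordinates). Camera axes: x right, y up, looking along -z (the intrinsics and any distortion apply to the point x, -y, -z); pixel columns grow to the right and rows downward; lengths in mm; the calibration is good to about 2 mm. A picture is of the moment at which its call begins.
- job.sign_off(): hands the job in, once; it reports no verdict.
Trained networks look in a picture, given as the dict that the camera call returned (one of the last four; its "shot" number tells which), for a name from the list of things; names that differ only in an ending like _2 or _b are one class to them, and where a whole thing is asked for, a point or a joint stands for the part that bears it (a point fixed in the world has none). Each returns a list of dicts, best first, with "conf" (0 to 1); they miss things now and then, are a little off and sometimes report something else, mostly with a low value. They report only what shows in the picture. A call takes as long as a camera call. They do not tell look-alikes from the thing itself.
- spotter.boxes_of(query, picture): "position" ([column, row] in pixels, amid what is visible of it).
- spotter.outline_of(query, picture): "pixels" (384x512 bool, what is visible of it) and "position" ([column, row] in pixels, amid what is visible of it).
- spotter.mark_of(query, picture): "position" ([column, row] in pixels: a listed point, or the origin of a listed thing).
The state is a dict: "time": time; "q": joint angles; "dq": joint speeds; "effort": joint torques, N m; "tool_pos": TCP position; "eef_rot": TCP orientation; "force": force on the tool from outside, world axes, zero at the start; "torque": the same for the moment, N m; "finger_gap": finger opening in mm.
Only numpy, scipy, OpenCV 4.12 (cv2) and the standard library are available. Lean on these libraries where they do the work, as an engineer would, in place of code of your own. Each camera call takes 0.05 s, during which the arm holds its last target.

## Working session

There is one attempt and no reset: what is moved stays moved. The work goes in short steps, Python scripts to look and compute and a tool call to move; the robot and the scene stay as the last step left them, time stands still between calls to the robot, and variables do not carry over. Pictures are saved under pics/ and viewed, and the job is handed in when it is done.

Besides the shell and the picture viewer there is one more tool, called as name(argument=value, ...), one argument or row to a line, values as JSON. carry_out: Moves the arm, as the interface text tells. Its arguments: {"type":"object","properties":{"steps":{"type":"array","items":{"type":"number"}},"grip_force":{"type":"number"}},"required":["steps"]}

```bash
mkdir -p pics; ls; cat > h.py <<'E'
import numpy as np, cv2
from bench import readout, optics, job, spotter
def save(p,n): cv2.imwrite('pics/'+n,cv2.cvtColor(p['frame'],cv2.COLOR_RGB2BGR))
def cloud(p):
    d=p['depth'];h,w=d.shape
    u,v=np.meshgrid(np.arange(w),np.arange(h))
    X=np.stack([(u-p['cx'])/p['fx']*d,-(v-p['cy'])/p['fy']*d,-d,np.ones_like(d)],-1)
    W=X@np.array(p['cam_to_world']).T
    W[d==0]=np.nan
    return W[...,:3]
E
cat > a.py <<'E'
from h import *
o=readout.get_obs(); print(o['time'],o['tool_pos'],o['eef_rot'],o['finger_gap'])
for c in ['scene','side','wrist']:
    p=optics.camera(c); save(p,c+'0.png'); print(c,[k for k in p if k not in('frame','depth')],p.get('dist'),np.round(p['cam_to_world'],2).tolist())
    C=cloud(p)
    for q in ['block_center','carrier_rest','carrier_handle','carrier','puck_meter','magnifier','corner_bracket']:
        for m in spotter.mark_of(q,p)[:4]:
            x,y=m['position']; xi,yi=int(round(x)),int(round(y))
            print(q,round(m['conf'],2),np.round([x,y]),np.round(C[min(max(yi,0),383),min(max(xi,0),511)]))
E
python3 a.py
```

```text
pics
0.0 [188.43896384 569.05308372 230.43804729] [[-9.49304781e-01  3.14356714e-01 -5.37918861e-04]
 [ 3.14357174e-01  9.49303456e-01 -1.58615322e-03]
 [ 1.20303193e-05 -1.67484149e-03 -9.99998597e-01]] 85.2009266573302
scene ['fx', 'fy', 'cx', 'cy', 'cam_to_world', 'shot'] None [[0.89, 0.33, -0.32, 211.98], [-0.46, 0.64, -0.62, -577.49], [0.0, 0.69, 0.72, 826.22], [0.0, 0.0, 0.0, 1.0]]
block_center 0.86 [229. 197.] [486. 116.  20.]
block_center 0.62 [188. 189.] [394. 196.  21.]
carrier_rest 0.62 [304. 314.] [ 481. -282.   41.]
carrier_handle 0.6 [290. 263.] [ 484. -207.  131.]
carrier 0.73 [289. 291.] [ 491. -207.   10.]
puck_meter 0.64 [216. 146.] [543. 345.  13.]
magnifier 0.55 [268. 166.] [641. 175.  24.]
corner_bracket 0.81 [344. 268.] [ 644. -211.    4.]
corner_bracket 0.73 [289. 291.] [ 491. -207.   10.]
side ['fx', 'fy', 'cx', 'cy', 'cam_to_world', 'shot'] None [[0.99, 0.05, -0.12, 415.54], [-0.14, 0.39, -0.91, -830.08], [-0.0, 0.92, 0.39, 490.95], [0.0, 0.0, 0.0, 1.0]]
block_center 0.55 [198. 204.] [397. 171.  26.]
block_center 0.5 [230. 216.] [480. 102.  18.]
carrier_rest 0.97 [246. 303.] [ 477. -279.   42.]
carrier_handle 0.65 [245. 241.] [ 484. -207.  122.]
carrier 0.79 [248. 291.] [ 489. -206.   10.]
puck_meter 0.54 [238. 185.] [523. 326.  12.]
magnifier 0.5 [287. 206.] [647. 171.   4.]
corner_bracket 0.96 [321. 291.] [ 632. -217.    4.]
wrist ['fx', 'fy', 'cx', 'cy', 'cam_to_world', 'shot'] None [[0.31, -0.9, -0.3, 110.38], [0.95, 0.3, 0.1, 593.74], [-0.0, -0.32, 0.95, 373.5], [0.0, 0.0, 0.0, 1.0]]
```

View pics/scene0.png

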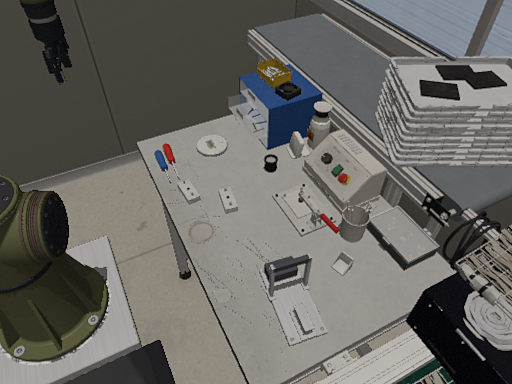

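View pics/side0.png

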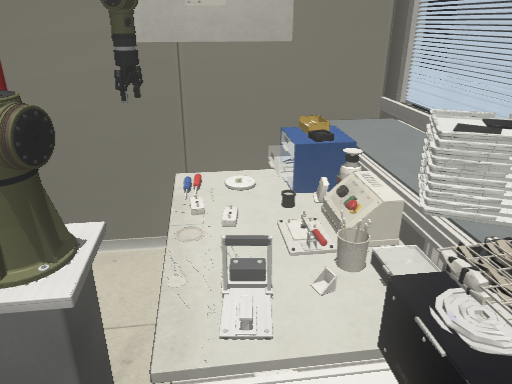

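The scene picture shows two look-alike blocks, at about (188,190) and (229,198). The right one, (229,198), is the target. The carrier is at about (290,290), with its rest toward the robot's right (-y). Next I measure orientations from the depth data.

```bash
cat > b.py <<'E'
from h import *
for c in ['scene','side']:
    p=optics.camera(c); C=cloud(p)
    for q in ['block_center','carrier']:
        for s in spotter.outline_of(q,p)[:3]:
            m=s['pixels'];P=C[m];P=P[~np.isnan(P).any(1)]
            print(c,q,round(s['conf'],2),s['position'],len(P),'z pct',np.round(np.percentile(P[:,2],[5,50,95]),1))
            if q=='block_center':
                T=P[(P[:,2]>13)&(P[:,2]<26)]; r=cv2.minAreaRect(T[:,:2].astype(np.float32)); print(' top',len(T),r,np.median(T,0))
            else:
                for lo,hi,n in[(115,140,'handle'),(4,16,'base'),(36,47,'rest/cw')]:
                    T=P[(P[:,2]>lo)&(P[:,2]<hi)]; 
                    if len(T)<5: continue
                    if n=='rest/cw':
                        for k in (0,1):
                            S=T[(T[:,1]<-235)==bool(k)]
                            if len(S)>4:print(n,k,len(S),cv2.minAreaRect(S[:,:2].astype(np.float32)),np.median(S,0))
                    else: print(n,len(T),cv2.minAreaRect(T[:,:2].astype(np.float32)),np.median(T,0))
    for n,(x0,x1,y0,y1) in {'b':(140,300,130,250),'c':(220,350,230,350)}.items():
        cv2.imwrite(f'pics/{c}_{n}.png',cv2.resize(cv2.cvtColor(p['frame'],cv2.COLOR_RGB2BGR)[y0:y1,x0:x1],None,fx=4.5,fy=4.5,interpolation=cv2.INTER_CUBIC))
E
python3 b.py
```

```text
scene block_center 0.62 [189.7, 191.9] 339 z pct [ 4.4 19.4 23. ]
 top 266 ((394.0925598144531, 197.49151611328125), (36.76214599609375, 83.06697845458984), 4.534506320953369) [392.42482004 193.15211249  19.79846814]
scene block_center 0.56 [228.6, 203.3] 308 z pct [10.6 19.6 23.4]
 top 275 ((480.0621337890625, 115.37818908691406), (80.46283721923828, 35.457881927490234), 80.4631576538086) [478.60187318 113.00904019  19.6768171 ]
scene carrier 0.86 [294.9, 299.6] 3579 z pct [  7.9  12.  128.6]
handle 345 ((487.4522705078125, -203.5449981689453), (12.866613388061523, 91.19153594970703), 81.5171127319336) [ 485.68358537 -205.21722992  128.65550332]
base 2228 ((485.0401916503906, -221.51095581054688), (204.26358032226562, 97.30255126953125), 81.19336700439453) [ 475.19893659 -242.94623898   10.4199166 ]
rest/cw 0 259 ((491.73419189453125, -172.9573516845703), (73.16384887695312, 90.49742126464844), 81.29003143310547) [ 493.68098171 -167.98969587   41.65236168]
rest/cw 1 298 ((476.0557861328125, -286.8017272949219), (60.616336822509766, 22.466873168945312), 82.61650848388672) [ 475.35900
[... 462 characters left out ...]
9]
side carrier 0.78 [246.9, 291.3] 4741 z pct [  7.1  13.3 125.8]
handle 492 ((486.831787109375, -202.69004821777344), (15.025290489196777, 91.03372955322266), 82.72074127197266) [ 488.0036089  -205.03092851  125.2217777 ]
base 2471 ((483.4744873046875, -225.31295776367188), (193.57232666015625, 97.89593505859375), 80.52509307861328) [ 482.36637756 -256.82085022    9.49629523]
rest/cw 0 487 ((491.6629333496094, -171.86537170410156), (72.87588500976562, 89.34529876708984), 81.56905364990234) [ 493.42017563 -161.94260228   41.11268903]
rest/cw 1 332 ((475.7049255371094, -285.7316589355469), (61.92448043823242, 21.888168334960938), 81.72098541259766) [ 475.15535598 -288.95465244   41.21331955]
```

View pics/scene_c.png

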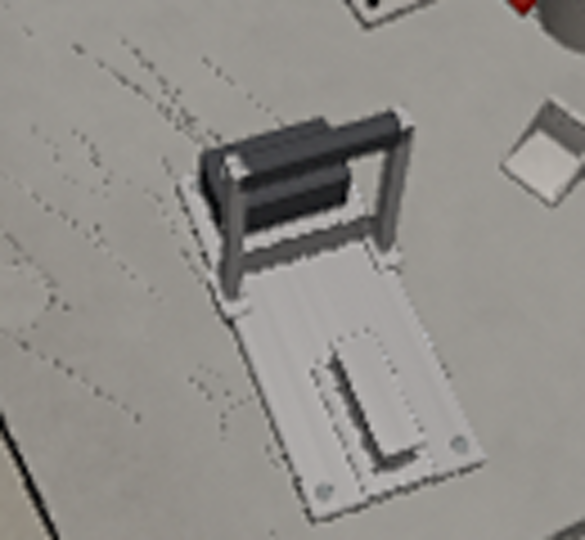

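View pics/scene_b.png

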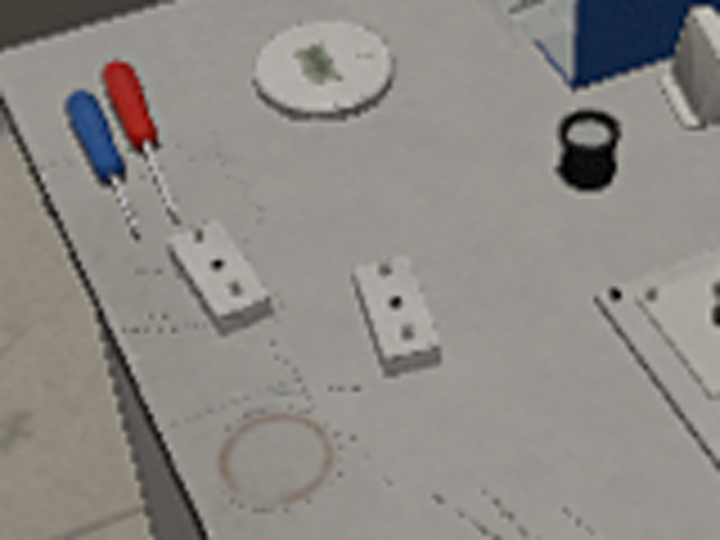

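```bash
cat > plan.py <<'E'
import sys,numpy as np
# usage: plan.py px py pz yaw  tx ty tz tyaw n : numbers (cm, rad) in start axes, n fractions
a=list(map(float,sys.argv[1:]));p=np.array(a[:3]);y=np.radians(a[3]);t=np.array(a[4:7]);n=int(a[8])
c,s=np.cos(y),np.sin(y);R=np.array([[-s,c,0],[c,s,0],[0,0,-1]])
d=R.T@(t-p)/10;r=np.radians(a[3]-a[7])
for i in range(1,n+1): print(np.round(d*i/n,2),round(r*i/n,3))
E
python3 plan.py 188.6 569.6 231.3 71.68 286 418 200 104.5 5
```

```text
[-2.8  -2.27  0.63] -0.115
[-5.6  -4.53  1.25] -0.229
[-8.41 -6.8   1.88] -0.344
[-11.21  -9.06   2.5 ] -0.458
[-14.01 -11.33   3.13] -0.573
```

carry_out(
  steps=[8.5,-2.8,-2.27,0.63,-0.115,8.5,-5.6,-4.53,1.25,-0.229,8.5,-8.41,-6.8,1.88,-0.344,8.5,-11.21,-9.06,2.5,-0.458,8.5,-14.01,-11.33,3.13,-0.573],
  grip_force=50,
)

```text
time: 2.12
tool_pos: [286.6, 417.0, 199.9]
eef_rot: [[-0.967, -0.254, 0.0], [-0.254, 0.967, 0.0], [-0.0, 0.0, -1.0]]
force: [0.7, 0.3, 0.0]
finger_gap: 85.1
```

```bash
python3 plan.py 286 418 200 104.5 383 267 170 137.3 5; python3 -c "
from h import *
o=readout.get_obs();print(o['q'],o['tool_pos'],o['eef_rot'])"
```

```text
[-1.12 -3.41  0.6 ] -0.114
[-2.24 -6.82  1.2 ] -0.229
[ -3.37 -10.23   1.8 ] -0.343
[ -4.49 -13.64   2.4 ] -0.458
[ -5.61 -17.05   3.  ] -0.572
[ 5.55089473e+01  8.76853820e+00 -1.85971556e+01  6.26115000e+01
 -4.76410393e-03  4.07769761e+01] [286.559169   417.03710706 199.92403015] [[-9.67125956e-01 -2.54297656e-01  2.93935840e-04]
 [-2.54297577e-01  9.67125981e-01  2.80987519e-04]
 [-3.55727455e-04  1.97003151e-04 -9.99999917e-01]]
```

Tracking is good, so I continue.

carry_out(
  steps=[8.5,-1.12,-3.41,0.6,-0.114,8.5,-2.24,-6.82,1.2,-0.229,8.5,-3.37,-10.23,1.8,-0.343,8.5,-4.49,-13.64,2.4,-0.458,8.5,-5.61,-17.05,3.0,-0.572],
)

```text
time: 2.75
tool_pos: [383.7, 266.0, 170.0]
eef_rot: [[-0.676, -0.737, 0.001], [-0.737, 0.676, 0.0], [-0.001, -0.0, -1.0]]
force: [-0.5, -0.2, 0.3]
finger_gap: 85.0
```

```bash
python3 plan.py 383 267 170 137.3 480 116 140 170.3 5
```

```text
[ 0.9  -3.47  0.6 ] -0.115
[ 1.81 -6.95  1.2 ] -0.23
[  2.71 -10.42   1.8 ] -0.346
[  3.62 -13.9    2.4 ] -0.461
[  4.52 -17.37   3.  ] -0.576
```

carry_out(
  steps=[8.5,0.9,-3.47,0.6,-0.115,8.5,1.81,-6.95,1.2,-0.23,8.5,2.71,-10.42,1.8,-0.346,8.5,3.62,-13.9,2.4,-0.461,8.5,4.52,-17.37,3.0,-0.576],
)

```text
time: 3.38
tool_pos: [480.7, 114.9, 140.0]
eef_rot: [[-0.165, -0.986, 0.0], [-0.986, 0.165, 0.0], [-0.0, -0.0, -1.0]]
force: [0.2, 0.6, 0.1]
finger_gap: 84.6
```

```bash
cat > c.py <<'E'
from h import *
o=readout.get_obs();print(o['tool_pos'],np.degrees(np.arctan2(o['eef_rot'][1][1],o['eef_rot'][0][1])))
p=optics.camera('wrist'); save(p,'w1.png');C=cloud(p)
for s in spotter.outline_of('block_center',p)[:3]:
    m=s['pixels'];P=C[m];P=P[~np.isnan(P).any(1)]
    T=P[(P[:,2]>15)&(P[:,2]<25)]; r=cv2.minAreaRect(T[:,:2].astype(np.float32)); print(s['conf'],s['position'],len(T),r,np.median(T,0))
E
python3 c.py
```

```text
[480.67791399 114.9079037  140.00426956] 170.49691785635656
0.87 [257.9, 186.3] 2567 ((480.4841613769531, 116.5547866821289), (79.70689392089844, 35.956459045410156), 80.00776672363281) [480.09047623 113.40299844  19.46196883]
0.79 [341.9, 227.8] 1227 ((393.9516296386719, 187.98660278320312), (36.47798538208008, 60.7566032409668), 4.0158772468566895) [393.95127971 178.09231665  19.3156258 ]
```

View pics/w1.png

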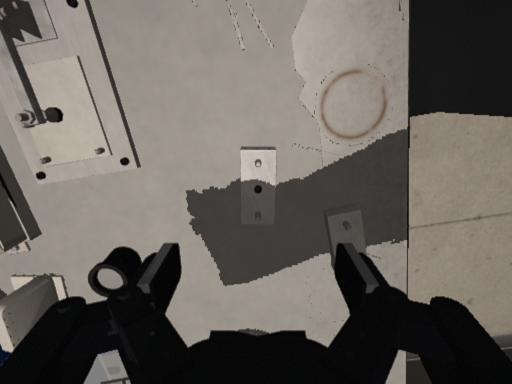

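Wrist view: the target block is centred at about (258,187) between the fingers, and the look-alike at (342,225) is clear of them. I descend.

```bash
python3 plan.py 480 116 140 170.3 480.5 116.7 2 170.1 1
```

```text
[-0.08 -0.04 13.8 ] 0.003
```

carry_out(
  steps=[7,-0.08,-0.04,4.0,0.003,7,-0.08,-0.04,8.0,0.003,7,-0.08,-0.04,11.5,0.003,7,-0.08,-0.04,13.0,0.003,7,-0.08,-0.04,13.8,0.003],
)

```text
time: 4.1
tool_pos: [480.4, 117.0, 1.8]
eef_rot: [[-0.172, -0.985, -0.0], [-0.985, 0.172, 0.0], [0.0, 0.0, -1.0]]
force: [0.2, -0.1, 0.1]
finger_gap: 70.0
```

carry_out(
  steps=[5,0,0,0,0,3,0,0,0,0,3,0,0,0,0,3,0,0,0,0,3,0,0,0,0],
  grip_force=50,
)

```text
time: 4.72
tool_pos: [481.7, 117.0, 3.3]
eef_rot: [[-0.172, -0.985, 0.002], [-0.985, 0.172, 0.001], [-0.001, -0.002, -1.0]]
force: [-0.1, -0.2, 7.3]
finger_gap: 35.0
```

carry_out(
  steps=[3,0,0,-1,0,3,0,0,-4,0,3,0,0,-8,0,3,0,0,-13,0,3,0,0,-18,0],
)

```text
time: 5.35
tool_pos: [479.9, 116.4, 184.0]
eef_rot: [[-0.172, -0.985, -0.0], [-0.985, 0.172, -0.0], [0.0, 0.0, -1.0]]
force: [1.4, 0.4, -1.7]
finger_gap: 34.9
```

```bash
cat > d.py <<'E'
from h import *
import sys
o=readout.get_obs();print(o['tool_pos'],np.degrees(np.arctan2(o['eef_rot'][1][1],o['eef_rot'][0][1])),o['force'],o['finger_gap'])
t=np.array(o['tool_pos'])
for c in ['scene','side','wrist']:
    p=optics.camera(c); save(p,c+sys.argv[1]+'.png');C=cloud(p)
    for s in spotter.outline_of('block_center',p)[:3]:
        m=s['pixels'];P=C[m];P=P[~np.isnan(P).any(1)]
        P=P[(abs(P[:,2]-t[2])<45)&(np.hypot(*(P[:,:2]-t[:2]).T)<80)]
        if len(P)<20: continue
        print(c,s['conf'],s['position'],len(P),cv2.minAreaRect(P[:,:2].astype(np.float32)),'zrel',np.round(np.percentile(P[:,2],[2,10,50,90,98])-t[2],1))
E
python3 d.py 2
```

```text
[479.89007678 116.41767102 183.95668685] 170.10391214649863 [ 1.4421888   0.35614305 -1.74135348] 34.90412267107181
scene 0.79 [223.5, 155.1] 369 ((479.9908752441406, 115.88394165039062), (82.07340240478516, 36.220726013183594), 79.2544174194336) zrel [ 0.3  5.2 16.6 18.5 25.9]
side 0.64 [229.7, 152.3] 221 ((481.4437255859375, 115.36813354492188), (77.51605987548828, 33.86275100708008), 83.270263671875) zrel [ 1.3  5.3 19.3 21.2 28.2]
wrist 0.83 [254.8, 248.8] 9270 ((480.62274169921875, 116.74728393554688), (81.19010925292969, 36.05543899536133), 80.18455505371094) zrel [ 1.4 14.3 15.4 16.4 25.5]
```

Grip is good: the block is centred on the TCP, with its top about 16.5 mm above the TCP. I carry it over to the rest.

```bash
python3 plan.py 480.5 116.7 182 170.1 475.7 -286.5 182 171.7 10
```

```text
[ 3.98 -0.65  0.  ] -0.003
[ 7.96 -1.29  0.  ] -0.006
[11.94 -1.94  0.  ] -0.008
[15.92 -2.58  0.  ] -0.011
[19.9  -3.23  0.  ] -0.014
[23.88 -3.88  0.  ] -0.017
[27.86 -4.52  0.  ] -0.02
[31.84 -5.17  0.  ] -0.022
[35.82 -5.81  0.  ] -0.025
[39.8  -6.46  0.  ] -0.028
```

carry_out(
  steps=[3,3.0,-0.49,0,-0.003,3,7.0,-1.13,0,-0.006,3,11.3,-1.83,0,-0.008,3,15.6,-2.53,0,-0.011,3,19.9,-3.23,0,-0.014],
)

```text
time: 6.28
tool_pos: [476.6, -86.1, 180.2]
eef_rot: [[-0.158, -0.987, -0.003], [-0.987, 0.158, 0.001], [-0.0, 0.003, -1.0]]
force: [0.6, 0.1, -2.2]
finger_gap: 34.8
```

```bash
python3 plan.py 478.1 -84.9 182 170.9  475.7 -286.5 182 171.7 5
```

```text
[ 3.99 -0.59  0.  ] -0.003
[ 7.98 -1.18  0.  ] -0.006
[11.97 -1.77  0.  ] -0.008
[15.96 -2.36  0.  ] -0.011
[19.94 -2.95  0.  ] -0.014
```

carry_out(
  steps=[3,4.3,-0.64,0,-0.003,3,8.6,-1.27,0,-0.006,3,13,-1.92,0,-0.008,3,17,-2.5,0,-0.011,3,19.94,-2.95,0,-0.014],
)

```text
time: 6.9
tool_pos: [474.3, -287.5, 179.8]
eef_rot: [[-0.145, -0.989, -0.003], [-0.989, 0.145, 0.002], [-0.001, 0.003, -1.0]]
force: [0.4, 0.1, -2.2]
finger_gap: 35.0
```

carry_out(
  steps=[3,0,0,3,0,3,0,0,6,0,3,0,0,9,0,3,0,0,10,0,3,0,0,10,0],
)

```text
time: 7.52
tool_pos: [474.7, -285.9, 80.8]
eef_rot: [[-0.144, -0.99, -0.003], [-0.99, 0.144, 0.002], [-0.001, 0.003, -1.0]]
force: [0.7, -0.6, -1.8]
finger_gap: 35.1
```

```bash
cat > e.py <<'E'
from h import *
import sys
o=readout.get_obs();print(o['tool_pos'],np.degrees(np.arctan2(o['eef_rot'][1][1],o['eef_rot'][0][1])),o['force'],o['finger_gap'])
for c in ['scene','side','wrist']:
    p=optics.camera(c); save(p,c+sys.argv[1]+'.png');C=cloud(p).reshape(-1,3)
    def rect(n,lo,hi,x0,x1,y0,y1):
        T=C[(C[:,2]>lo)&(C[:,2]<hi)&(C[:,0]>x0)&(C[:,0]<x1)&(C[:,1]>y0)&(C[:,1]<y1)]
        if len(T)>10: print(c,n,len(T),np.round(np.ravel(sum([list(np.atleast_1d(k)) for k in cv2.minAreaRect(T[:,:2].astype(np.float32))],[])),1))
    rect('handle',110,136,420,550,-222,-185)
    rect('cw',38,46,430,550,-190,-120)
    rect('resttop',38,46,440,520,-330,-240)
    rect('base',6,14,400,570,-360,-100)
    for s in spotter.outline_of('block_center',p)[:3]:
        m=s['pixels'];P=cloud(p)[m];P=P[~np.isnan(P).any(1)]
        P=P[(np.hypot(*(P[:,:2]-[475,-286]).T)<80)]
        if len(P)<20: continue
        print(c,'blk',s['conf'],len(P),np.round(sum([list(np.atleast_1d(k)) for k in cv2.minAreaRect(P[:,:2].astype(np.float32))],[]),1),'z',np.round(np.percentile(P[:,2],[2,10,50,90,98]),1))
E
python3 e.py 3
```

```text
[ 474.7299452  -285.86214473   80.78607973] 171.7165678348209 [ 0.6643055  -0.57028542 -1.76507227] 35.10678566336096
scene handle 193 [ 466.6 -200.3   13.    48.9   81.7]
scene cw 188 [ 494.3 -157.1   42.    71.8   80.8]
scene resttop 44 [ 467.  -302.3   18.6   38.8   26.6]
scene base 1056 [ 482.1 -225.6  197.2   91.    83.9]
scene blk 0.94 482 [ 474.2 -287.    78.9   37.4   80.7] z [ 80.9  87.5  97.6  99.5 107. ]
side handle 84 [ 486.5 -206.1    8.    91.    84.7]
side cw 135 [ 489.  -151.6   42.9   35.8    1.7]
side resttop 216 [ 473.8 -296.8   39.9   22.    79.5]
side base 1775 [ 485.1 -227.3  191.5   97.5   83.8]
side blk 0.95 835 [ 475.2 -271.9  110.2   39.5   86. ] z [ 80.5  86.5  98.4  99.9 108.4]
wrist cw 20 [ 493.3 -176.5    1.6   14.9   79.8]
wrist resttop 109 [ 472.3 -316.5    2.    21.4   82.2]
wrist base 4034 [ 483.2 -237.2  172.1   90.1   82. ]
wrist blk 0.77 9309 [ 476.5 -287.2   80.8   61.6   81.5] z [ 83.5  98.2  99.3 100.3 109.4]
```

View pics/side3.png

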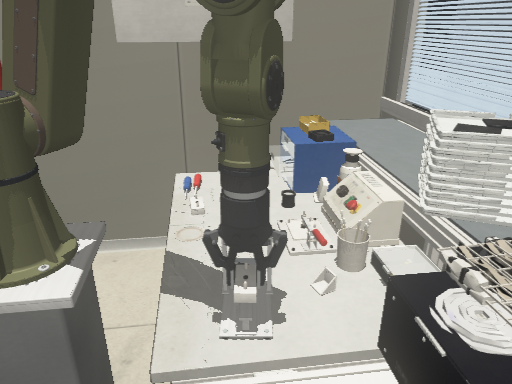

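View pics/wrist3.png

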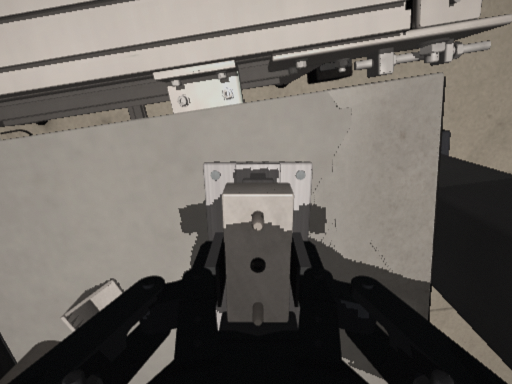

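Side view: the block at (244,290) hangs over the rest, aligned with the carrier. Wrist view: the block is centred over the rest and base plate, around columns 258. I lower it with a 0.7 mm correction.

carry_out(
  steps=[3,0,-0.07,1.5,0,3,0,-0.07,2.6,0,3,0,-0.07,3.2,0,3,0,-0.07,3.4,0,3,0,-0.07,3.4,0],
)

```text
time: 8.45
tool_pos: [476.5, -286.6, 47.9]
eef_rot: [[-0.144, -0.99, -0.0], [-0.99, 0.144, 0.0], [-0.0, 0.0, -1.0]]
force: [0.7, 0.5, -2.7]
finger_gap: 34.8
```

carry_out(
  steps=[3,0,0,0.07,0,3,0,0,0.1,0,3,0,0,0.1,0],
)

```text
time: 8.82
tool_pos: [476.6, -286.7, 47.2]
eef_rot: [[-0.144, -0.99, 0.0], [-0.99, 0.144, -0.0], [0.0, -0.0, -1.0]]
force: [-0.9, 0.3, -1.8]
finger_gap: 35.0
```

carry_out(
  steps=[3,0,0,0.05,0,3,0,0,0.1,0,3,0,0,0.1,0],
)

```text
time: 9.2
tool_pos: [476.4, -286.6, 45.9]
eef_rot: [[-0.144, -0.99, -0.0], [-0.99, 0.144, 0.0], [-0.0, 0.0, -1.0]]
force: [1.8, -0.7, -2.4]
finger_gap: 34.5
```

carry_out(
  steps=[3,0,0,0.05,0,3,0,0,0.1,0,3,0,0,0.1,0],
)

```text
time: 9.57
tool_pos: [476.5, -286.7, 45.3]
eef_rot: [[-0.144, -0.99, 0.0], [-0.99, 0.144, -0.0], [0.0, -0.0, -1.0]]
force: [-1.6, -0.2, 2.5]
finger_gap: 34.5
```

Contact is felt: the force rose from -2.4 to +2.5 N. I release.

carry_out(
  steps=[3.8,0,0,0,0,4.2,0,0,0,0,5.0,0,0,0,0,6.0,0,0,0,0,6.0,0,0,0,0],
)

```text
time: 10.2
tool_pos: [476.5, -286.6, 45.0]
eef_rot: [[-0.144, -0.99, -0.0], [-0.99, 0.144, 0.0], [-0.0, 0.0, -1.0]]
force: [0.1, -0.1, -0.9]
finger_gap: 60.0
```

carry_out(
  steps=[6,0,0,-0.5,0,6,0,0,-2,0,6,0,0,-5,0,6,0,0,-9,0,6,0,0,-14,0],
)

```text
time: 10.82
tool_pos: [476.0, -286.3, 186.8]
eef_rot: [[-0.144, -0.99, -0.001], [-0.99, 0.144, 0.0], [-0.0, 0.001, -1.0]]
force: [1.8, 0.3, 0.7]
finger_gap: 59.9
```

```bash
python3 e.py 4
```

```text
[ 475.96453189 -286.31114392  186.78152653] 171.71393795685077 [1.81916047 0.28502638 0.7204976 ] 59.90195278013276
scene handle 81 [ 467.  -200.6   12.5   49.6   81. ]
scene cw 99 [ 493.1 -157.1   39.2   70.7   77.6]
scene resttop 23 [ 460.8 -294.2   29.5   78.3   16.8]
scene base 1537 [ 484.4 -226.2  194.5   97.    80.6]
scene blk 0.94 720 [ 475.4 -284.8   84.9   37.2   80.1] z [45.4 53.8 61.8 64.1 71.5]
scene blk 0.55 1274 [ 474.3 -266.2  120.5  107.6   75.1] z [ 0.7  8.2 10.5 14.1 61.5]
side handle 557 [ 487.  -202.3   14.3   91.1   81.9]
side cw 413 [ 493.6 -156.2   40.2   72.    84.4]
side resttop 39 [ 469.5 -323.3    3.8   34.    81.9]
side base 1808 [ 483.9 -226.2  192.1   97.9   81.5]
side blk 0.86 824 [ 475.7 -286.    82.6   35.5   81.6] z [43.9 50.8 61.1 62.5 69.6]
wrist handle 2159 [ 488.  -203.8   13.7   91.8   81.9]
wrist cw 921 [ 493.5 -166.1   23.3   70.9   82.5]
wrist resttop 33 [ 4.702e+02 -3.263e+02  4.000e-01  3.350e+01  8.150e+01]
wrist base 5397 [ 485.1 -227.2  192.6   97.4   82.4]
wrist blk 0.93 2572 [ 476.  -287.    80.    36.    81.8] z [57.1 60.5 61.5 62.5 71.1]
```

View pics/side4.png

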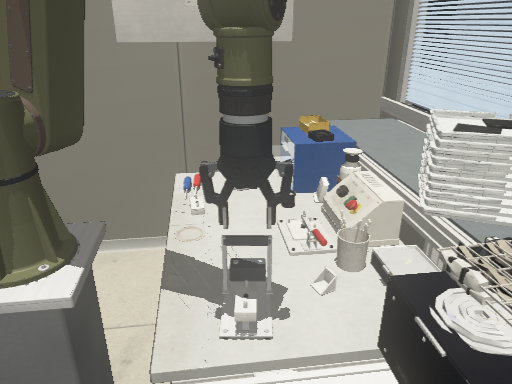

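View pics/wrist4.png

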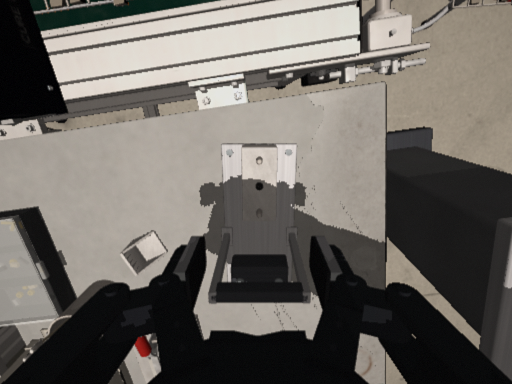

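The block sits on the rest: top at z ≈ 62, centre about (476,-287), against about (476,-288) expected from the handle. Side view: block at (245,310) on the rest, handle at (247,240). Next is the handle.

```bash
python3 plan.py 476.4 -286.6 185 171.7 482 -245 185 126.7 5; python3 plan.py 482 -245 185 126.7 487.6 -203.6 185 81.9 5
```

```text
[-0.84  0.01  0.  ] 0.157
[-1.68  0.02  0.  ] 0.314
[-2.52  0.03  0.  ] 0.471
[-3.36  0.04  0.  ] 0.628
[-4.2   0.05  0.  ] 0.785
[-0.58  0.6   0.  ] 0.156
[-1.17  1.19  0.  ] 0.313
[-1.75  1.79  0.  ] 0.469
[-2.34  2.39  0.  ] 0.626
[-2.92  2.98  0.  ] 0.782
```

carry_out(
  steps=[6,-0.84,0.01,0,0.157,6,-1.68,0.02,0,0.314,6,-2.52,0.03,0,0.471,6,-3.36,0.04,0,0.628,6,-4.2,0.05,0,0.785],
)

```text
time: 11.75
tool_pos: [481.0, -244.2, 183.4]
eef_rot: [[-0.804, -0.594, -0.003], [-0.594, 0.804, 0.001], [0.001, 0.003, -1.0]]
force: [-0.2, -0.3, 0.2]
finger_gap: 60.1
```

carry_out(
  steps=[5,-0.58,0.6,0,0.156,5,-1.17,1.19,0,0.313,5,-1.75,1.79,0,0.469,5,-2.34,2.39,0,0.626,5,-2.92,2.98,0,0.782],
)

```text
time: 12.38
tool_pos: [486.5, -202.9, 183.4]
eef_rot: [[-0.989, 0.145, -0.003], [0.145, 0.989, 0.001], [0.003, 0.001, -1.0]]
force: [0.1, -0.6, -0.5]
finger_gap: 50.4
```

```bash
python3 e.py 5
```

```text
[ 486.52432005 -202.89085221  183.44347151] 81.63643443638037 [ 0.05958382 -0.63254503 -0.54133477] 50.371819452580866
scene handle 338 [ 488.1 -203.2   13.3   91.8   81.8]
scene cw 221 [ 494.3 -156.9   41.3   71.4   81.6]
scene resttop 22 [ 461.1 -294.9   31.    79.    18.2]
scene base 1654 [ 485.1 -225.9  194.1   97.5   81.9]
scene blk 0.74 739 [ 476.  -287.    79.8   37.    82. ] z [47.  55.2 62.  64.1 70.8]
side handle 559 [ 487.  -201.7   15.    91.1   81.6]
side cw 412 [ 493.9 -156.6   39.6   71.8   81.4]
side resttop 38 [ 469.5 -322.9    4.    34.    80.5]
side base 1814 [ 484.2 -226.2  192.9   98.    82.2]
side blk 0.71 864 [ 475.9 -268.   117.6   43.6   81.8] z [ 9.8 49.1 61.1 62.4 69.2]
wrist handle 1737 [ 487.7 -202.8   12.    92.    82. ]
wrist cw 2238 [ 493.7 -156.3   40.1   70.8   82. ]
wrist resttop 80 [ 462.4 -277.7   85.6   30.    58.4]
wrist base 5900 [ 484.8 -224.8  194.9   97.1   82.3]
wrist blk 0.77 3009 [ 475.7 -286.1   80.1   36.4   81.9] z [44.4 56.5 61.4 62.5 70.5]
```

View pics/wrist5.png

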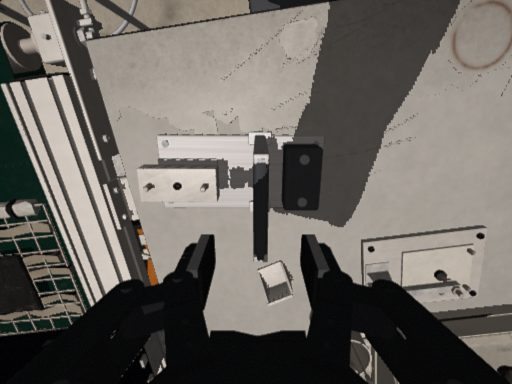

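Wrist view: the handle bar at (260,195) is midway between the fingers at columns 205 and 310, and the block is on the rest. I descend to the bar.

carry_out(
  steps=[5,0,0.05,2.5,0,5,0,0.05,5,0,5,0,0.05,7,0,5,0,0.05,8,0,5,0,0.05,8.4,0],
)

```text
time: 13.3
tool_pos: [487.5, -203.2, 100.6]
eef_rot: [[-0.99, 0.14, -0.001], [0.14, 0.99, 0.0], [0.001, 0.0, -1.0]]
force: [-0.1, 0.1, -0.3]
finger_gap: 49.9
```

carry_out(
  steps=[4,0,0,0,0,3,0,0,0,0,2,0,0,0,0,1.6,0,0,0,0,1.6,0,0,0,0],
  grip_force=80,
)

```text
time: 13.92
tool_pos: [487.7, -203.2, 101.1]
eef_rot: [[-0.99, 0.14, 0.0], [0.14, 0.99, -0.0], [-0.0, -0.0, -1.0]]
force: [0.5, 0.3, -0.2]
finger_gap: 16.1
```

carry_out(
  steps=[1.4,0,0,0,0,1.2,0,0,0,0,0.5,0,0,0,0,0.5,0,0,0,0,0.5,0,0,0,0],
)

```text
time: 14.55
tool_pos: [488.0, -202.0, 101.4]
eef_rot: [[-0.99, 0.14, 0.001], [0.14, 0.99, 0.002], [-0.001, 0.002, -1.0]]
force: [1.2, 5.8, 3.3]
finger_gap: 10.8
```

carry_out(
  steps=[0.5,0,0.08,0,0,0.5,0,0.08,-0.1,0,0.5,0,0.08,-0.3,0,0.5,0,0.08,-0.6,0,0.5,0,0.08,-1.0,0],
  grip_force=110,
)

```text
time: 15.18
tool_pos: [487.2, -202.4, 110.6]
eef_rot: [[-0.99, 0.141, -0.001], [0.141, 0.99, 0.0], [0.001, -0.0, -1.0]]
force: [-0.3, -0.0, -8.5]
finger_gap: 10.2
```

```bash
python3 e.py 6 | grep -v resttop
```

```text
[ 487.17470914 -202.36824412  110.63495787] 81.91669768323943 [-0.33497278 -0.01753598 -8.5018423 ] 10.244817964885897
scene handle 129 [ 485.2 -210.    26.2   90.2   67.3]
scene cw 36 [ 474.7 -167.4   23.4   59.6   47.6]
scene blk 0.94 802 [ 485.5 -275.9  108.    54.3   81. ] z [20.  59.3 71.1 73.2 78.8]
side handle 431 [ 485.3 -213.5   17.7   90.9   81.3]
side cw 121 [ 491.3 -175.1    5.4   71.1   81.2]
side base 31 [ 472.1 -318.4    4.1   83.2   82.8]
side blk 0.68 1664 [ 479.  -266.9  118.7   90.9   81.9] z [13.3 17.7 19.4 23.6 68.1]
wrist handle 1160 [ 481.4 -203.7   35.6   79.5   66.1]
wrist cw 192 [ 483.  -171.1   33.    78.3   52.3]
wrist blk 0.72 6033 [ 495.3 -290.2   80.5   76.6   81.8] z [52.8 61.6 71.  72.1 80.4]
```

View pics/side6.png

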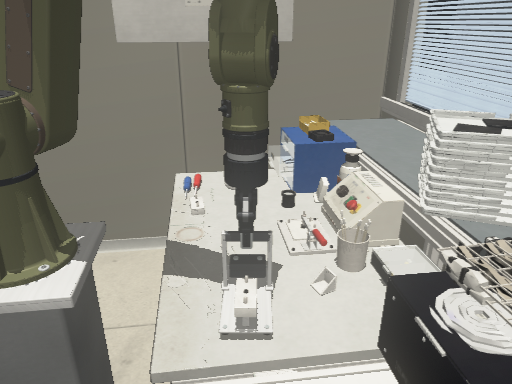

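The carrier hangs level, with the load at about 8.5 N. Side view: block at (246,298) on the rest. I lift gently to 130 mm.

carry_out(
  steps=[0.5,0,0,-0.6,0,0.5,0,0,-1.4,0,0.5,0,0,-2.4,0,0.5,0,0,-3.4,0,0.5,0,0,-4.4,0],
)

```text
time: 16.1
tool_pos: [487.9, -202.4, 156.0]
eef_rot: [[-0.99, 0.14, 0.0], [0.14, 0.99, -0.0], [-0.001, -0.0, -1.0]]
force: [-0.0, -0.3, -8.1]
finger_gap: 10.1
```

carry_out(
  steps=[0.5,0,0,-1.1,0,0.5,0,0,-2.2,0,0.5,0,0,-3.3,0,0.5,0,0,-4.4,0,0.5,0,0,-5.4,0],
)

```text
time: 16.73
tool_pos: [487.8, -202.4, 209.8]
eef_rot: [[-0.99, 0.14, 0.0], [0.14, 0.99, -0.0], [-0.0, -0.0, -1.0]]
force: [-0.4, 0.2, -8.3]
finger_gap: 9.9
```

carry_out(
  steps=[0.5,0,0,-0.9,0,0.5,0,0,-1.6,0,0.5,0,0,-2,0,0.5,0,0,-2.2,0,0.5,0,0,-2.2,0],
)

```text
time: 17.35
tool_pos: [487.7, -202.3, 230.9]
eef_rot: [[-0.99, 0.14, -0.0], [0.14, 0.99, 0.0], [0.0, 0.0, -1.0]]
force: [-0.3, 0.8, -8.2]
finger_gap: 10.4
```

carry_out(
  steps=[0.5,0,0,0,0,0.5,0,0,0,0,0.5,0,0,0,0,0.5,0,0,0,0,0.5,0,0,0,0],
)

```text
time: 17.98
tool_pos: [487.8, -202.3, 231.0]
eef_rot: [[-0.99, 0.14, -0.0], [0.14, 0.99, 0.0], [0.0, 0.0, -1.0]]
force: [-0.1, 0.3, -8.8]
finger_gap: 10.1
```

```bash
cat > f.py <<'E'
from h import *
o=readout.get_obs();print(o['tool_pos'],np.max(np.abs(o['dq'])),o['force'],o['torque'],o['finger_gap'])
def plane(P):
    P=P-P.mean(0); return np.linalg.svd(P,full_matrices=False)[2][2]
for c in ['scene','side','wrist']:
    p=optics.camera(c); save(p,c+'7.png');C=cloud(p).reshape(-1,3)
    for n,lo,hi,y0,y1 in [('base',128,153,-340,-110),('cw',165,178,-185,-120),('blk',181,199,-335,-235)]:
        T=C[(C[:,2]>lo)&(C[:,2]<hi)&(C[:,0]>425)&(C[:,0]<550)&(C[:,1]>y0)&(C[:,1]<y1)]
        if len(T)<30: continue
        m=np.median(T[:,2]);T=T[abs(T[:,2]-m)<5]; v=plane(T); v=v*np.sign(v[2])
        print(c,n,len(T),'z',round(m,1),'tilt',np.round(v[:2],3),np.round(sum([list(np.atleast_1d(k)) for k in cv2.minAreaRect(T[:,:2].astype(np.float32))],[]),1))
E
python3 f.py
```

```text
[ 487.78017624 -202.32183702  230.99452144] 0.05935980856890772 [-0.13872178  0.28506604 -8.80866429] [0.04200572 0.01926762 0.00172794] 10.123641173882362
scene base 2073 z 140.1 tilt [-0.001  0.004] [ 483.7 -226.8  195.5   97.5   80.7]
scene cw 209 z 171.0 tilt [-0.019 -0.068] [ 486.1 -168.    35.5   77.8   51.7]
scene blk 767 z 191.6 tilt [-0.012 -0.001] [ 475.8 -287.7   80.7   36.9   81.7]
side base 1831 z 139.1 tilt [ 0. -0.] [ 483.5 -225.7  196.4   97.2   80.9]
side cw 418 z 170.6 tilt [-0.009 -0.065] [ 493.5 -157.2   41.2   70.8   82.7]
side blk 619 z 190.8 tilt [-0.003 -0.016] [ 475.2 -286.3   81.6   35.7   81.9]
wrist base 9857 z 139.2 tilt [0.002 0.006] [ 482.1 -225.8  194.8   93.5   82.1]
wrist cw 4072 z 171.0 tilt [-0.007 -0.009] [ 493.6 -157.4   40.2   71.1   82. ]
wrist blk 4968 z 191.0 tilt [-0.017  0.005] [ 475.5 -287.5   80.9   36.7   81.7]
```

View pics/side7.png

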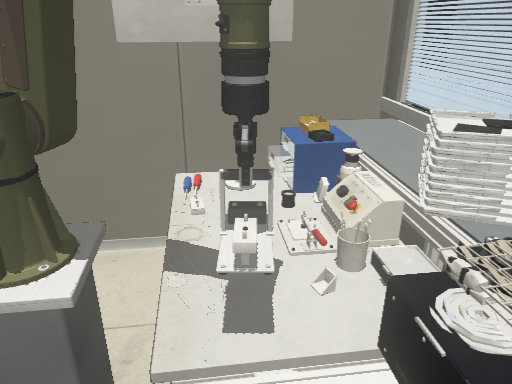

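The carrier underside is about 129 mm up, level and still, and the block (245,236 in the side view) is on the rest. I hand the job in.

```bash
python3 -c "
from h import *
print(job.sign_off())"
```

```text
the job is handed in; nothing more can be done
None
```

I set the right-hand alignment block on the carrier's rest, let go of it, then gripped the carrier by the middle of its handle and lifted it straight up. I handed the job in at about 18 s with the arm still holding it; sign-off gives no verdict.

My last checks, just before handing in:
- **Carrier:** The base top was at z ≈ 139–140 mm, so the underside is about 129–130 mm above the bench. The base-plate and block planes gave a tilt under 0.02 rad, and the arm was still.
- **Block:** It sat centred on the rest within about 1–2 mm, with its top at z ≈ 191 mm, and was aligned with the carrier to within about 1°.
- **Grip:** The load read about 8.8 N, near the roughly 8 N expected for carrier and block. The finger gap was 10 mm on the 12 mm bar.
- **One disagreement:** Two cameras' plane fits on the dark counterweight gave about 0.065 rad. The wrist view and the base-plate fits gave about 0.01 rad or less, so I put that down to depth noise.
- **Bystanders:** I planned clear of the magnifier, bracket and puck meter and never felt contact. I did not re-measure their positions at the end. The last side picture shows the magnifier and bracket where they were, but the gripper partly hides the puck meter there.

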